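Shut the slant-lidded thread box and draw its lid tight with the wing latch

TASK

The thread box must be tight before the steam comes on: swing its open lid down onto the sprung buffers, then give the wing latch a quarter turn clockwise until it is fully locked and has drawn the lid down flush on the rim. Leave the latch locked and do not disturb the things standing around.

Things in the scene. Friction and masses are not known exactly. Their poses are not given: they have to be found in the camera images.
- thread_box: Fixed plywood box for thread, 200 mm deep (x), 200 wide (y), under a sloping lid. Origin: centre of its underside; z up; its low front (81 mm high) faces its own -x, towards the robot, its back is 160 mm high. The rim rises from front to back at 25 degrees; on it the closed lid's outer face looks up and to the front. Two sprung rubber buffers stand inside the front corners.
- lid (a joint): Opening of the lid, rad, about the level hinge at its rear edge. 0: tight on the rim, sloping 25 degrees; grows as the front edge swings up. Starts open, about level (0.45 to 0.8). Stiff hinge: stays where left; about 5 N near the front edge swings it. Pushed down on the buffers and let go, it rests at about 0.03 to 0.045; full home against them takes about 10 N, held only by the latch.
- latch (a joint): Turn of the wing latch in the lid, rad. 0: unlocked, wing parallel to the hinge; grows clockwise seen from outside the lid; 1.57: locked, wing up and down the slope; stop 1.6. Starts at 0 to 0.2, stays where left. With the lid on its buffers, turning draws it tight by a tongue under a ramped keeper: stiffest (0.4 N m) from 0.9 to 1.35. Turned while the lid is open, it blocks the lid.
- latch_grip (a point): Grip point on the latch's axis, on the lid's middle line, 145 mm from the hinge line, 22 mm above the lid's outer face. Dark steel wing 12 mm thick, 46 long, reaching 32 mm above that face, rising from a disc 32 mm wide, 8 mm high. Axes turn with latch and lid: z outward along the turning axis, y along the wing, x across it. It sinks some 5 mm as the latch draws the lid in.
- lid_press (a point): Point on the lid's bare outer face, 165 mm from the hinge line (26 mm from the free front edge), 60 mm left of the latch: a good place to push. Axes of the lid: z out of its outer face, x up the slope to the hinge, y left. The lid is 8 mm thick, reaching 191 mm from the hinge to its front edge, 204 mm wide.
- lid_hinge (a point): Point on the hinge line, mid-width of the box, at the lid's underside, 160 mm above the table, 70 mm behind the box's origin; axes as lid_press.
- purple_cone: Bystander: cone of purple thread, 43 mm wide, 85 mm tall, on the right of the box. Origin: centre of its underside. Leave it where it stands.
- beige_spool: Bystander: white-ended spool of beige thread, 42 mm wide, 68 mm tall, on the left of the box. Origin: centre of its underside. Leave it where it stands.
- round_tin: Bystander: flat round tin with a dark lid, 47 mm wide, 20 mm tall, in front of the box. Origin: centre of its underside. Leave it where it stands.
- silver_thimble: Bystander: thimble, 18 mm wide, 22 mm tall, in front of the box. Origin: centre of its underside. Leave it where it stands.
- wood_clapper: Bystander: long rounded wooden tailor's clapper, 236 x 56 x 43 mm, on the right side of the table. Origin: centre of its underside. Leave it where it stands.
- white_cone: Bystander: cone of white thread, 58 mm wide, 100 mm tall, on the left side of the table. Origin: centre of its underside. Leave it where it stands.
- wax_disc: Bystander: yellow disc of beeswax, 34 mm wide, 12 mm tall, on the left side of the table. Origin: centre of its underside. Leave it where it stands.

How it is judged:
By the outcome, as a careful person would: the job done as asked, in the order asked, and still so for the second after the job is handed in, with the robot touching nothing.
It also fails if it takes over 48 s, if anything falls off the work surface, if the arm or the gripper's body presses on something with over 40 N, if the wrist force passes 120 N, or if a joint passes its speed limit or range.

ROBOT

A 6-joint arm with a two-finger parallel gripper is mounted at the origin on a cart in front of the work surface, level with it; the furniture and walls round the work are solid. World frame = base frame: x ahead of the robot, y to its left, z up, the work surface at z = 0. Lengths are in m, angles in rad, forces in N, time in s.
With the tool pointing down it reaches from about 0.35 to 0.775 m from the base axis. Payload 5.5 kg.
Tool frame: the origin (TCP) lies between the finger pads; the fingertips stand 8 mm ahead of it and the grasp point (between the pads) lies 11 mm behind it; z points along the fingers, y is the line along which they close (so a half turn about z gives the same grasp; the last joint's range is limited). The gripper opens to 85 mm and grips with 20 to 120 N. Pads are 22 mm wide; open, the fingers measure 114 mm over their backs; the gripper's body (76 mm by 85 mm) begins 54 mm behind the grasp point. The pads swing forward as they close: fully open they stand 13 mm farther back than shut.
Start: joints at [1.117, 0.313, 0.046, 1.304, 0, 1.431], TCP at [0.178, 0.547, 0.239] pointing down, gripper open.
Joint ranges: [-2.76, 2.76], [-0.86, 1.69], [-1.03, 1.26], [-2.2, 2.34], [-1.47, 1.5], [-3.14, 3.14]. Speed limits (rad/s): [2.57, 2.57, 3.14, 3.14, 3.14, 3.14].

INTERFACE

Orientations are given as a unit quaternion [w, x, y, z].
In Python, from workcell import status, vision, job gives the robot as it stands. The module is installed in compiled form; this text tells all that it offers.
- The arm moves only by the tool apply_moves, never from a script. Its argument "moves" is one flat list of numbers, 6 for each row, row after row: the shift along the world's x, y, z in units of 25 mm (1.0 is 25 mm), then the turn, a rotation vector about the world's x, y, z in rad. In form: [x, y, z, rx, ry, rz, x, y, z, rx, ry, rz, ...]. A call has 1 to 20 rows; each row is the pose to reach, as a shift and turn from the pose commanded when the call began; what a row does not reach only later rows make up. A row lasts 1/12 s, in which the tool goes at most 41.7 mm and 7.16 degrees, less where a joint would pass 70% of its speed; a pose out of reach is approached as far as the arm can. A call with a gripper value outside its range is refused whole. "claw" is the opening in per cent of the stroke, from 0 (shut) to 100 (fully open), set as the call begins (left out, the last holds). The fingers move at their own pace and stop on an object; "newtons" is the grip in N (left out, the last holds). Time passes only in rows, so rows that repeat a pose let the fingers close. It gives the time, the measured TCP pose, the force, the opening and the grip force at its end, in the units of the state.
- status.get_state(): the state, without advancing time (a new reading comes with each control period).
- vision.read_camera(name): name is "scene" or "top"; returns a dict with "image" (384x512x3 uint8, blue, green, red), "camera_matrix" (3x3 intrinsics, pixels), "dist_coeffs" ([k1, k2, p1, p2, k3] as OpenCV has them; the pictures are not rectified), "camera_from_world" (4x4, takes a point from world to camera coordinates). Camera axes: x right, y down, z forward; pixel columns grow to the right and rows downward; lengths in m; the calibration is good to about 2 mm. A picture is of the moment at which its call begins. There is no depth.
- job.hand_in(): hands the job in; it is judged then, once.
The state is a dict: "clock": time; "joint_pos": joint angles; "qvel": joint speeds; "tau": joint torques, N m; "tcp_pos": TCP position; "orientation": TCP orientation; "wrist_force": force on the tool from outside, world axes, zero at the start; "ft_torque": the same for the moment, N m; "finger_gap": finger opening in m; "grip_force": force on a finger pad.
Only numpy, scipy, OpenCV 4.12 (cv2) and the standard library are available. Lean on these libraries where they do the work, as an engineer would, in place of code of your own. Each camera call takes 0.05 s, during which the arm holds its last target. There are 200 camera calls.

## Working session

There is one attempt and no reset: what is moved stays moved. The work goes in short steps, Python scripts to look and compute and a tool call to move; the robot and the scene stay as the last step left them, time stands still between calls to the robot, and variables do not carry over. Pictures are saved under pics/ and viewed, at most 10 in all, crops included, and the job is handed in when it is done.

Besides the shell and the picture viewer there is one more tool, called after "Emit:" as a command line: name --argument value ..., lists and objects as JSON in quotes. apply_moves: Moves the arm, as the interface text tells. Its arguments: {"type":"object","properties":{"moves":{"type":"array","items":{"type":"number"}},"claw":{"type":"number"},"newtons":{"type":"number"}},"required":["moves"]}

```bash
mkdir -p pics; python3 - <<'E'
from workcell import status, vision
import cv2,numpy as np
s=status.get_state();print(s)
for n in("scene","top"):
    c=vision.read_camera(n);cv2.imwrite(f"pics/{n}0.png",c["image"]);print(n,c["camera_matrix"],c["dist_coeffs"],np.round(c["camera_from_world"],4))
    np.savez(f"{n}.npz",K=c["camera_matrix"],d=c["dist_coeffs"],T=c["camera_from_world"])
a=cv2.imread("pics/scene0.png");b=cv2.imread("pics/top0.png")
E
```

```text
{'clock': 0.0, 'joint_pos': array([ 1.11738189e+00,  3.13993400e-01,  4.49808368e-02,  1.30357572e+00,
       -2.19144272e-05,  1.43119810e+00]), 'qvel': array([ 4.25279809e-04, -1.14901430e-04,  3.50848350e-05,  2.17463712e-03,
       -2.42124712e-03,  1.46223341e-03]), 'tau': array([ 9.59359350e-04, -4.80628717e+01,  2.98533046e+01,  1.92941894e-02,
       -2.71484387e-04, -4.83067112e-06]), 'tcp_pos': array([0.17729643, 0.5464724 , 0.23841358]), 'orientation': array([-2.51308851e-04,  1.56264972e-01,  9.87714764e-01, -8.60082994e-04]), 'wrist_force': array([ 0.56027253, -0.09664857, -0.17461541]), 'ft_torque': array([-0.02222934, -0.026694  , -0.04814795]), 'grip_force': 0.0, 'finger_gap': 0.08556277606024768}
scene [[481.83309537   0.         253.52293571]
 [  0.         481.83309537 198.39628769]
 [  0.           0.           1.        ]] [-0.01223715  0.          0.          0.          0.        ] [[ 0.1697 -0.9853  0.0172 -0.1598]
 [-0.5735 -0.1129 -0.8114  0.4359]
 [ 0.8014  0.1279 -0.5842  1.2491]
 [ 0.      0.      0.      1.    ]]
top [[451.18668201   0.         250.38811262]
 [  0.         451.18668201 188.26121171]
 [  0.           0.           1.        ]] [-0.04241618  0.          0.          0.          0.        ] [[ 0.1269 -0.9918  0.0122 -0.1046]
 [-0.8754 -0.1178 -0.4688  0.5404]
 [ 0.4664  0.0489 -0.8832  1.3452]
 [ 0.      0.      0.      1.    ]]
```

View pics/scene0.png

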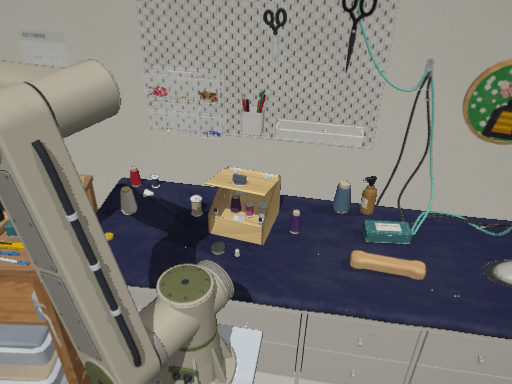

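View pics/top0.png

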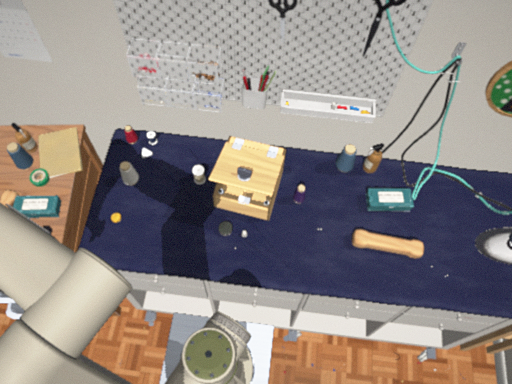

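Scene: box with open lid around (245,200), wing near (240,180). Top: lid around (248,175), wing at (245,172). I'll enlarge both.

```bash
python3 - <<'E'
import cv2
a=cv2.imread("pics/scene0.png")[155:265,190:310];b=cv2.imread("pics/top0.png")[130:240,190:310]
cv2.imwrite("pics/c1.png",cv2.resize(a,None,fx=5,fy=5,interpolation=cv2.INTER_CUBIC))
cv2.imwrite("pics/c2.png",cv2.resize(b,None,fx=5,fy=5,interpolation=cv2.INTER_CUBIC))
E
```

```text
(no output)
```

View pics/c1.png

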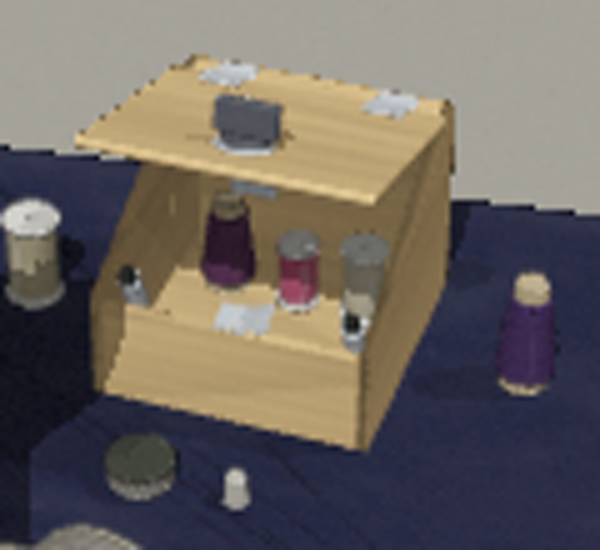

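View pics/c2.png

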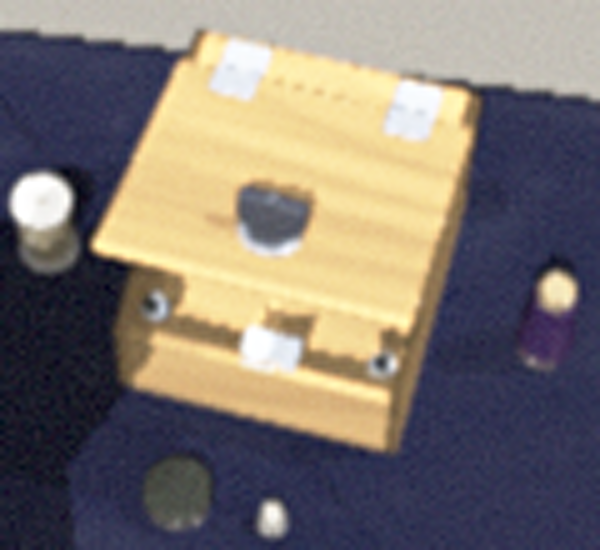

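The lid's front corners are at scene crop (78,138) and (375,197), top crop (93,245) and (408,328). The box's front bottom corners are at scene crop (97,390) and (365,450), top crop (125,385) and (397,452). The wing is about parallel to the hinge. I'll fit the pose to these.

```bash
cat > h.py <<'E'
import numpy as np,cv2
from scipy.optimize import least_squares
C={n:np.load(n+".npz") for n in("scene","top")}
def proj(n,P):
    c=C[n];R=c["T"][:3,:3];t=c["T"][:3,3]
    return cv2.projectPoints(np.array(P,float),cv2.Rodrigues(R)[0],t,c["K"],c["d"])[0][:,0]
def box(p,q):
    x,y,a=q[:3];c,s=np.cos(a),np.sin(a);return np.array([x+c*p[0]-s*p[1],y+s*p[0]+c*p[1],p[2]])
def lid(s,h,l,q,th=None):
    f=np.radians(25)-(q[3] if th is None else th)
    return box([.07-s*np.cos(f)-h*np.sin(f),l,.16-s*np.sin(f)+h*np.cos(f)],q)
def wing(r,h,q,la=None,th=None): # r along wing; clockwise from outside
    la=q[4] if la is None else la
    return lid(.145-r*np.sin(la),.008+h,r*np.cos(la),q,th)
E
cat > fit.py <<'E'
from h import *
off={"scene":(190,155),"top":(190,130)}
obs=[("scene",97,390,lambda q:box([-.1,.1,0],q)),("scene",365,450,lambda q:box([-.1,-.1,0],q)),
("scene",78,138,lambda q:lid(.191,.008,.102,q)),("scene",375,197,lambda q:lid(.191,.008,-.102,q)),
("top",125,385,lambda q:box([-.1,.1,0],q)),("top",397,452,lambda q:box([-.1,-.1,0],q)),
("top",93,245,lambda q:lid(.191,.008,.102,q)),("top",408,328,lambda q:lid(.191,.008,-.102,q)),
("scene",215,97,lambda q:wing(.023,.032,q)),("scene",282,105,lambda q:wing(-.023,.032,q)),
("top",238,190,lambda q:wing(.023,.032,q)),("top",312,205,lambda q:wing(-.023,.032,q))]
def res(q): return np.concatenate([proj(n,[f(q)])[0]-(np.array([u,v])/5+off[n]-.4) for n,u,v,f in obs])
r=least_squares(res,[.6,0,0,.6,.1],loss="soft_l1");np.save("q.npy",r.x)
q=r.x;print(q,"sd",np.sqrt(np.diag(np.linalg.inv(r.jac.T@r.jac)))*.6);print(np.round(res(q).reshape(-1,2),1))
print("grip open",wing(0,.022,q),"closed",wing(0,.022,q,th=.035),"press open",lid(.165,.008,.06,q),"closed",lid(.165,.008,.06,q,th=.0))
E
python3 fit.py
```

```text
[ 0.61760845 -0.02247453 -0.14368257  0.7101303  -0.07426638] sd [0.00129101 0.00104298 0.00924218 0.00764028 0.07521969]
[[-0.8  0. ]
 [ 0.1  0.4]
 [-1.6  0.1]
 [-0.4  0.4]
 [-0.1 -0.5]
 [ 0.2  0.2]
 [ 0.5 -0.1]
 [ 1.2 -0.7]
 [-0.5 -0.3]
 [-0.1  0.4]
 [ 0.5  0.1]
 [ 0.3 -0.1]]
grip open [ 0.55675486 -0.01367026  0.22808906] closed [ 0.54318548 -0.01170705  0.1309727 ] press open [0.5404023  0.04932033 0.21231634] closed [0.54413251 0.04878065 0.09751845]
```

Fit residuals are about 1 px and the heights are plausible. I'll write a planner that prints the shift and turn for a target pose.

```bash
cat > plan.py <<'E'
from h import *
from scipy.spatial.transform import Rotation as Ro
from workcell import status
q=np.load("q.npy")
def pose(s,h,l,th,la=0,tilt=None): # TCP at height h above outer face; tool along -normal, latch turn la
    f=np.radians(25)-(th if tilt is None else tilt)
    B=Ro.from_euler("z",q[2]).as_matrix()
    n=B@[-np.sin(f),0,np.cos(f)];d=B@[-np.cos(f),0,-np.sin(f)]
    y=Ro.from_rotvec(-la*n).apply(d);z=-n
    return lid(s,.008+h,l,q,th),Ro.from_matrix(np.c_[np.cross(y,z),y,z])
def cur(): 
    s=status.get_state();w=s["orientation"];return s["tcp_pos"],Ro.from_quat(np.r_[w[1:],w[0]])
def rel(t,c): return np.round(np.r_[(t[0]-c[0])/.025,(t[1]*c[1].inv()).as_rotvec()],3).tolist()
E
python3 - <<'E'
from plan import *
c=cur();t=pose(.165,.06,.06,q[3]);print(rel(t,c),t[0])
E
```

```text
[15.166, -19.981, 1.264, 0.266, 0.165, 1.729] [0.55645852 0.04699732 0.27008139]
```

Emit:
apply_moves --moves '[0,0,2,0,0,0,15.17,-19.98,1.26,0.266,0.165,1.729,15.17,-19.98,1.26,0.266,0.165,1.729,15.17,-19.98,1.26,0.266,0.165,1.729,15.17,-19.98,1.26,0.266,0.165,1.729,15.17,-19.98,1.26,0.266,0.165,1.729,15.17,-19.98,1.26,0.266,0.165,1.729,15.17,-19.98,1.26,0.266,0.165,1.729,15.17,-19.98,1.26,0.266,0.165,1.729,15.17,-19.98,1.26,0.266,0.165,1.729,15.17,-19.98,1.26,0.266,0.165,1.729,15.17,-19.98,1.26,0.266,0.165,1.729,15.17,-19.98,1.26,0.266,0.165,1.729,15.17,-19.98,1.26,0.266,0.165,1.729,15.17,-19.98,1.26,0.266,0.165,1.729,15.17,-19.98,1.26,0.266,0.165,1.729,15.17,-19.98,1.26,0.266,0.165,1.729,15.17,-19.98,1.26,0.266,0.165,1.729,15.17,-19.98,1.26,0.266,0.165,1.729,15.17,-19.98,1.26,0.266,0.165,1.729]' --claw 0 --newtons 60

```text
clock: 1.77
tcp_pos: [0.5574, 0.0458, 0.2692]
orientation: [-0.09, -0.647, 0.75, 0.105]
wrist_force: [-0.4, -0.7, -0.7]
finger_gap: 0.0001
grip_force: 0.0
```

```bash
python3 - <<'E'
from plan import *
c=cur()
print([ (round(th,2),rel(pose(.165,.008,.06,th),c)) for th in np.r_[q[3]+.06,np.linspace(q[3],.03,13)]])
E
```

```text
[(np.float64(0.77), [-0.442, 0.107, -1.6, 0.008, 0.056, 0.003]), (np.float64(0.71), [-0.595, 0.129, -1.966, -0.001, -0.004, 0.003]), (np.float64(0.65), [-0.72, 0.147, -2.32, -0.009, -0.06, 0.003]), (np.float64(0.6), [-0.824, 0.162, -2.681, -0.017, -0.116, 0.003]), (np.float64(0.54), [-0.909, 0.174, -3.047, -0.026, -0.172, 0.003]), (np.float64(0.48), [-0.973, 0.184, -3.417, -0.034, -0.228, 0.003]), (np.float64(0.43), [-1.015, 0.19, -3.791, -0.042, -0.284, 0.003]), (np.float64(0.37), [-1.037, 0.193, -4.166, -0.05, -0.34, 0.003]), (np.float64(0.31), [-1.038, 0.193, -4.541, -0.058, -0.396, 0.003]), (np.float64(0.26), [-1.018, 0.19, -4.917, -0.067, -0.452, 0.003]), (np.float64(0.2), [-0.976, 0.184, -5.29, -0.075, -0.508, 0.003]), (np.float64(0.14), [-0.914, 0.175, -5.661, -0.083, -0.565, 0.003]), (np.float64(0.09), [-0.831, 0.163, -6.027, -0.091, -0.621, 0.003]), (np.float64(0.03), [-0.728, 0.148, -6.388, -0.099, -0.677, 0.003])]
```

Emit:
apply_moves --moves '[-0.2,0.05,-0.8,0,0.02,0,-0.44,0.11,-1.6,0,0,0,-0.6,0.13,-1.97,0,-0.004,0,-0.72,0.15,-2.32,-0.009,-0.06,0,-0.82,0.16,-2.68,-0.017,-0.116,0,-0.91,0.17,-3.05,-0.026,-0.172,0,-0.97,0.18,-3.42,-0.034,-0.228,0,-1.02,0.19,-3.79,-0.042,-0.284,0,-1.04,0.19,-4.17,-0.05,-0.34,0,-1.04,0.19,-4.54,-0.058,-0.396,0,-1.02,0.19,-4.92,-0.067,-0.452,0,-0.98,0.18,-5.29,-0.075,-0.508,0,-0.91,0.18,-5.66,-0.083,-0.565,0,-0.83,0.16,-6.03,-0.091,-0.621,0]'

```text
clock: 2.93
tcp_pos: [0.5346, 0.0531, 0.1203]
orientation: [0.116, -0.645, 0.743, -0.134]
wrist_force: [-0.2, 0.6, 0.4]
finger_gap: 0.0
grip_force: 0.4
```

```bash
python3 - <<'E'
from plan import *
c=cur()
for th in (.09,.06,.03,.015,0): print(th,rel(pose(.165,.008,.06,th),c))
s=status.get_state();print(s["wrist_force"],s["ft_torque"])
E
```

```text
0.09 [0.077, -0.128, -0.05, 0.001, 0.009, -0.002]
0.06 [0.129, -0.135, -0.242, -0.003, -0.021, -0.002]
0.03 [0.186, -0.144, -0.433, -0.007, -0.05, -0.002]
0.015 [0.216, -0.148, -0.527, -0.009, -0.065, -0.002]
0 [0.249, -0.153, -0.621, -0.012, -0.08, -0.002]
[-0.24486615  0.5655464   0.43094936] [0.13940661 0.18280283 0.04009414]
```

```bash
cat > look.py <<'E'
import sys,cv2,numpy as np
from workcell import vision
a=vision.read_camera("scene")["image"][155:265,190:310];b=vision.read_camera("top")["image"][130:240,190:310]
cv2.imwrite(sys.argv[1],cv2.resize(np.hstack([a,b]),(800,367),interpolation=cv2.INTER_CUBIC))
E
python3 look.py pics/l1.png
```

```text
(no output)
```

View pics/l1.png

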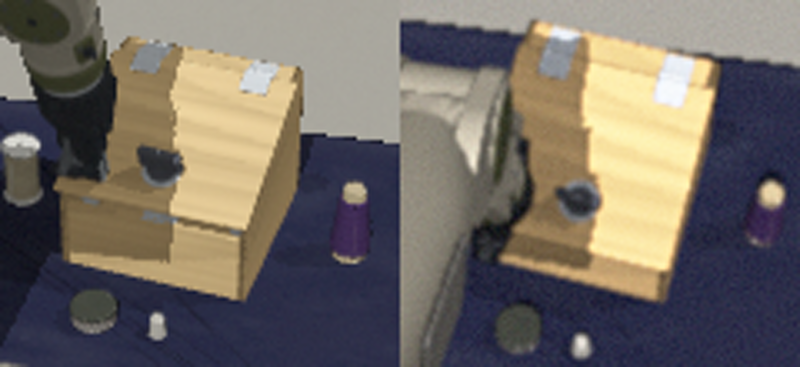

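The lid has followed down with a small gap left (lid edge at about (75,190)–(240,230)). The wing at (160,160) is still parallel to the hinge. Next I press gently onto the buffers.

Emit:
apply_moves --moves '[0.1,-0.05,-0.15,0,-0.02,0,0.15,-0.1,-0.3,0,-0.04,0,0.19,-0.1,-0.43,0,-0.05,0,0.22,-0.1,-0.53,0,-0.065,0,0.22,-0.1,-0.53,0,-0.065,0,0.22,-0.1,-0.53,0,-0.065,0]'

```text
clock: 3.53
tcp_pos: [0.542, 0.0496, 0.1077]
orientation: [0.139, -0.64, 0.74, -0.153]
wrist_force: [-2.0, 1.6, 3.4]
finger_gap: 0.0001
grip_force: 1.7
```

Emit:
apply_moves --moves '[0.02,0,-0.07,0,0,0,0.04,0,-0.14,0,-0.01,0,0.06,0,-0.2,0,-0.015,0,0.06,0,-0.2,0,-0.015,0,0.06,0,-0.2,0,-0.015,0]'

```text
clock: 3.95
tcp_pos: [0.5429, 0.0495, 0.1056]
orientation: [0.145, -0.639, 0.739, -0.159]
wrist_force: [-28.5, 1.2, 40.1]
finger_gap: -0.0002
grip_force: 24.1
```

The lid is home against the rim at z≈.1056 (model .1048). I'll back off along the normal, then hover over the wing with the claw open.

Emit:
apply_moves --moves '[-0.04,0,0.15,0,0,0,-0.4,0.05,0.9,0,0,0,-1,0.14,2.2,0,0,0,-1.4,0.2,3,0,0,0,-1.4,0.2,3,0,0,0]' --claw 100

```text
clock: 4.37
tcp_pos: [0.5094, 0.0543, 0.1819]
orientation: [0.146, -0.638, 0.738, -0.16]
wrist_force: [0.6, 0.1, 0.2]
finger_gap: 0.0606
grip_force: 0.0
```

```bash
cp look.py look2.py; python3 look.py pics/l2.png; python3 - <<'E'
from plan import *
c=cur()
for h in(.07,.02): print(rel(pose(.145,h,0,.038,0.05),c))
E
```

```text
[0.636, -2.524, -0.102, 0.014, 0.034, -0.046]
[1.404, -2.635, -1.945, 0.014, 0.034, -0.046]
```

View pics/l2.png

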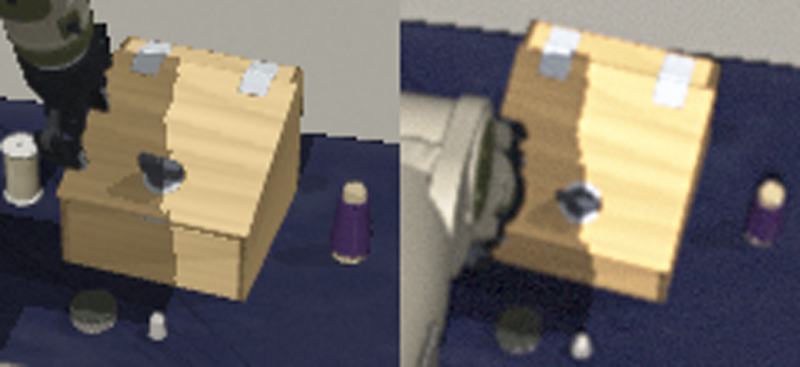

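The lid is down and rests on the buffers; wing at about (161,168) left, (578,200) right. I'll compare this with the model projection.

```bash
python3 - <<'E'
from plan import *
for la in(0,.1,.2):
  for n,o,dx in(("scene",(190,155),0),("top",(190,130),400)):
    print(la,n,np.round((proj(n,[wing(.023,.032,q,la,.038),wing(-.023,.032,q,la,.038),wing(0,0.008,q,la,.038),wing(0,.02,q,la,.038)])-o+.4)*3.333+[dx,0]).tolist())
import cv2
a=cv2.imread("pics/l2.png");cv2.imwrite("pics/l3.png",np.hstack([cv2.resize(a[120:220,110:210],(400,400),interpolation=2),cv2.resize(a[150:250,530:630],(400,400),interpolation=2)]))
E
```

```text
0 scene [[136.0, 155.0], [180.0, 164.0], [161.0, 172.0], [159.0, 166.0]]
0 top [[556.0, 194.0], [601.0, 205.0], [581.0, 202.0], [580.0, 200.0]]
0.1 scene [[137.0, 153.0], [179.0, 166.0], [161.0, 172.0], [159.0, 166.0]]
0.1 top [[557.0, 191.0], [601.0, 207.0], [581.0, 202.0], [580.0, 200.0]]
0.2 scene [[138.0, 152.0], [178.0, 168.0], [161.0, 172.0], [159.0, 166.0]]
0.2 top [[558.0, 189.0], [600.0, 209.0], [581.0, 202.0], [580.0, 200.0]]
```

View pics/l3.png

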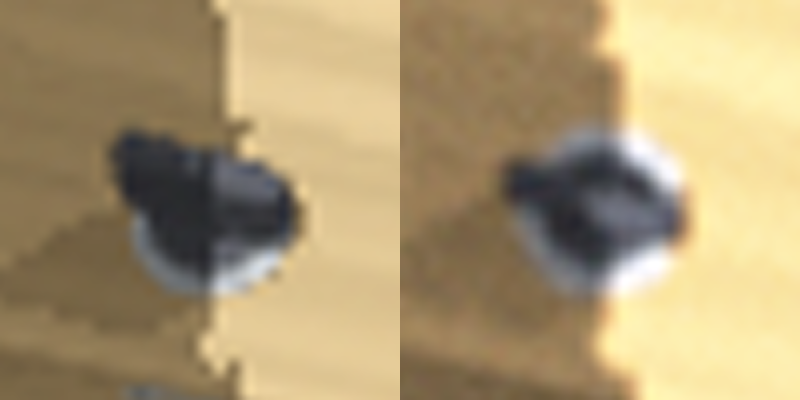

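The enlarged wing ends (556,195)–(601,204) match the model with latch about 0.05. I'll hover over it, descend and grip.

Emit:
apply_moves --moves '[0.64,-2.52,0.2,0.014,0.034,-0.046,0.64,-2.52,-0.1,0.014,0.034,-0.046,0.64,-2.52,-0.1,0.014,0.034,-0.046,0.9,-2.56,-0.75,0.014,0.034,-0.046,1.15,-2.6,-1.35,0.014,0.034,-0.046,1.32,-2.62,-1.75,0.014,0.034,-0.046,1.4,-2.63,-1.93,0.014,0.034,-0.046,1.4,-2.63,-1.93,0.014,0.034,-0.046,1.4,-2.63,-1.93,0.014,0.034,-0.046]'

```text
clock: 5.22
tcp_pos: [0.5425, -0.0115, 0.1276]
orientation: [0.132, -0.623, 0.757, -0.145]
wrist_force: [0.8, 0.6, 1.3]
finger_gap: 0.0854
grip_force: 0.0
```

```bash
python3 - <<'E'
from plan import *
c=cur();print(c[0],rel(pose(.145,.02,0,.038,0.05),c));s=status.get_state();print(s["finger_gap"],s["wrist_force"])
E
```

```text
[ 0.54245668 -0.01153076  0.12759695] [0.056, -0.011, 0.079, -0.0, -0.004, -0.0]
0.08539275326664222 [0.77109928 0.5642704  1.2768392 ]
```

Emit:
apply_moves --moves '[0.04,0,0.1,0,0,0,0.04,0,0.1,0,0,0,0.04,0,0.1,0,0,0,0.04,0,0.1,0,0,0,0.04,0,0.1,0,0,0,0.04,0,0.1,0,0,0,0.04,0,0.1,0,0,0,0.04,0,0.1,0,0,0,0.04,0,0.1,0,0,0,0.04,0,0.1,0,0,0]' --claw 0 --newtons 40

```text
clock: 6.05
tcp_pos: [0.5426, -0.0115, 0.1304]
orientation: [0.132, -0.623, 0.757, -0.145]
wrist_force: [-4.8, -0.3, 3.5]
finger_gap: 0.011
grip_force: 43.6
```

```bash
python3 - <<'E'
from plan import *
s=status.get_state();print(s["finger_gap"],s["wrist_force"],s["ft_torque"],s["grip_force"],s["tcp_pos"])
c=cur();R0=pose(.145,.02,0,.038,0)[1];print((R0.inv()*c[1]).as_rotvec())
E
```

```text
0.010967335764136386 [-4.83077697 -0.28093504  3.47115344] [ 0.14553064  0.8941032  -0.02362478] 43.60229730606079 [ 0.54261425 -0.01152878  0.13044908]
[-0.00457723  0.00051693  0.04971356]
```

```bash
python3 - <<'E'
from plan import *
c=cur();p0=pose(.145,.02,0,.038,.05)
for la in np.r_[.13:1.65:.1]:
    th=np.interp(la,[.05,.9,1.35],[.038,.018,.004]);p=pose(.145,.02,0,th,la)
    print(round(la,2),rel(p,p0))
E
```

```text
0.13 [0.002, -0.0, -0.011, 0.031, -0.006, -0.074]
0.23 [0.005, -0.001, -0.024, 0.069, -0.014, -0.166]
0.33 [0.008, -0.001, -0.038, 0.107, -0.022, -0.258]
0.43 [0.011, -0.002, -0.052, 0.146, -0.03, -0.35]
0.53 [0.014, -0.002, -0.065, 0.185, -0.038, -0.441]
0.63 [0.017, -0.002, -0.079, 0.224, -0.046, -0.533]
0.73 [0.02, -0.003, -0.092, 0.264, -0.054, -0.625]
0.83 [0.023, -0.003, -0.106, 0.303, -0.061, -0.716]
0.93 [0.026, -0.004, -0.121, 0.343, -0.069, -0.808]
1.03 [0.031, -0.004, -0.139, 0.384, -0.078, -0.899]
1.13 [0.035, -0.005, -0.157, 0.424, -0.086, -0.99]
1.23 [0.039, -0.006, -0.174, 0.465, -0.094, -1.081]
1.33 [0.043, -0.006, -0.192, 0.507, -0.102, -1.171]
1.43 [0.044, -0.006, -0.196, 0.547, -0.108, -1.263]
1.53 [0.044, -0.006, -0.196, 0.587, -0.113, -1.354]
1.63 [0.044, -0.006, -0.196, 0.627, -0.118, -1.446]
```

Emit:
apply_moves --moves '[0,0,0,0,0,0,0,0,-0.01,0.031,-0.006,-0.074,0,0,-0.02,0.069,-0.014,-0.166,0.01,0,-0.04,0.107,-0.022,-0.258,0.01,0,-0.05,0.146,-0.03,-0.35,0.01,0,-0.065,0.185,-0.038,-0.441,0.02,0,-0.08,0.224,-0.046,-0.533,0.02,0,-0.09,0.264,-0.054,-0.625,0.02,0,-0.105,0.303,-0.061,-0.716,0.03,0,-0.12,0.343,-0.069,-0.808,0.03,0,-0.12,0.343,-0.069,-0.808]' --newtons 100

```text
clock: 6.97
tcp_pos: [0.5424, -0.011, 0.1271]
orientation: [0.19, -0.239, 0.949, -0.077]
wrist_force: [-9.1, 1.8, 5.9]
finger_gap: 0.0092
grip_force: 102.4
```

```bash
cat > chk.py <<'E'
from plan import *
s=status.get_state();print(s["finger_gap"],s["wrist_force"],s["ft_torque"],s["grip_force"],s["tcp_pos"])
c=cur();R0=pose(.145,.02,0,.02,0)[1];print("la",(R0.inv()*c[1]).as_rotvec())
import sys
p0=pose(.145,.02,0,.018,.93)
for la in np.r_[1.03:1.74:.1]:
    th=np.interp(la,[.05,.9,1.35],[.038,.018,.004]);print(round(la,2),rel(pose(.145,.02,0,th,la),p0))
E
python3 chk.py
```

```text
0.009202354918279487 [-9.1109725   1.79854868  5.86953009] [0.37049435 1.28711273 0.01731362] 102.41807341575623 [ 0.54240656 -0.01097263  0.12705953]
la [-3.88706697e-03 -1.72356447e-04  9.33860565e-01]
1.03 [0.005, -0.001, -0.023, 0.04, -0.01, -0.091]
1.13 [0.01, -0.001, -0.041, 0.08, -0.019, -0.182]
1.23 [0.014, -0.002, -0.059, 0.121, -0.028, -0.274]
1.33 [0.018, -0.003, -0.077, 0.161, -0.037, -0.364]
1.43 [0.019, -0.003, -0.08, 0.202, -0.043, -0.455]
1.53 [0.019, -0.003, -0.08, 0.243, -0.049, -0.547]
1.63 [0.019, -0.003, -0.08, 0.284, -0.055, -0.638]
1.73 [0.019, -0.003, -0.08, 0.325, -0.06, -0.729]
```

Emit:
apply_moves --moves '[0.005,0,-0.023,0.04,-0.01,-0.091,0.01,0,-0.04,0.08,-0.019,-0.182,0.014,0,-0.06,0.121,-0.028,-0.274,0.02,0,-0.077,0.161,-0.037,-0.364,0.02,0,-0.08,0.202,-0.043,-0.455,0.02,0,-0.08,0.243,-0.049,-0.547,0.02,0,-0.08,0.284,-0.055,-0.638,0.02,0,-0.08,0.284,-0.055,-0.638,0.02,0,-0.08,0.284,-0.055,-0.638]'

```text
clock: 7.72
tcp_pos: [0.5426, -0.0101, 0.1257]
orientation: [0.212, 0.098, 0.972, -0.007]
wrist_force: [-16.6, 4.5, 15.8]
finger_gap: 0.0091
grip_force: 104.4
```

```bash
python3 chk.py | head -2
```

```text
0.009050268934678397 [-16.64877719   4.45265922  15.75021931] [0.54178704 2.07070551 0.87081089] 104.38448667526245 [ 0.54255568 -0.01013649  0.12567588]
la [ 0.00603731 -0.01258928  1.62803511]
```

The tool has turned to 1.63 and the moment has risen, so the latch is at its stop. I'll release, withdraw along the normal and look.

Emit:
apply_moves --moves '[0,0,0.03,0,0,0,0,0,0.04,0,0,0,0,0,0.04,0,0,0,0,0,0.04,0,0,0,0,0,0.04,0,0,0,0,0,0.04,0,0,0,-0.4,0.06,0.9,0,0,0,-0.85,0.12,1.85,0,0,0,-1.3,0.2,2.8,0,0,0,-1.7,0.8,4,0,0,0,-2,2,5,0,0,0,-2,3.5,6,0,0,0,-2,5,6,0,0,0,-2,6.5,6,0,0,0,-2,8,6,0,0,0,-2,8,6,0,0,0]' --claw 100

```text
clock: 9.05
tcp_pos: [0.4951, 0.1942, 0.2765]
orientation: [0.215, 0.095, 0.972, -0.006]
wrist_force: [0.3, -0.2, -0.1]
finger_gap: 0.0856
grip_force: 0.0
```

```bash
python3 look.py pics/l4.png; python3 - <<'E'
from plan import *
for la in(1.4,1.6):
  for n,o,dx in(("scene",(190,155),0),("top",(190,130),400)):
    print(la,n,np.round((proj(n,[wing(.023,.032,q,la,0),wing(-.023,.032,q,la,0)])-o+.4)*3.333+[dx,0]).tolist())
E
```

```text
1.4 scene [[161.0, 144.0], [155.0, 184.0]]
1.4 top [[581.0, 178.0], [577.0, 225.0]]
1.6 scene [[166.0, 145.0], [151.0, 183.0]]
1.6 top [[585.0, 179.0], [573.0, 224.0]]
```

View pics/l4.png

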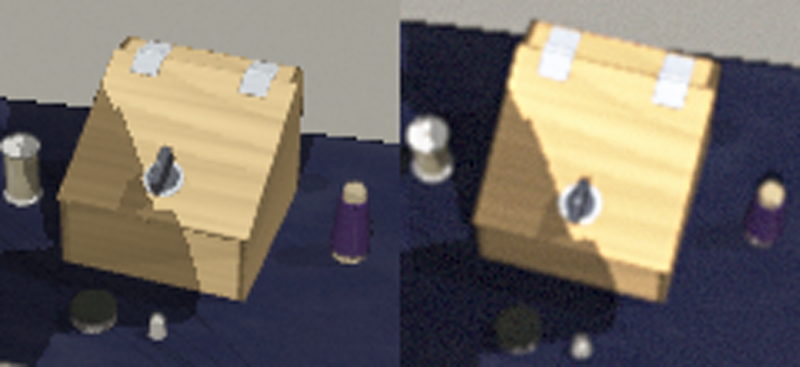

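The wing runs up the slope, about (167,150)–(153,188), matching 1.6. The lid is flush, and the spool, purple cone, tin and thimble are where they were. Handing in.

```bash
python3 -c "
from workcell import job;print(job.hand_in())"
```

```text
the job is handed in; nothing more can be done
None
```

The thread box is shut and locked, and the job is handed in: the lid looks flush on the rim and the latch is turned to its stop (about 1.6 rad). In the last picture the spool, purple cone, tin and thimble stand where they did. The fingers briefly pressed the lid at about 49 N when it reached the rim.

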